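# Tidy up after making dressing and snap the jar shut

### The arm

A 6-joint arm with a two-finger parallel gripper is mounted at the origin on a cart in front of the work surface, level with it; the furniture and walls round the work are solid. World frame = base frame: x ahead of the robot, y to its left, z up, the work surface at z = 0. Lengths are in mm, angles in degrees, forces in N, time in s.
With the tool pointing down it reaches from about 325 to 775 mm from the base axis. Payload 5.5 kg.
Tool frame: the origin (TCP) lies midway between the tips of the shut fingers; the grasp point (between the pads) lies 19 mm behind it; z points along the fingers, y is the line along which they close (so a half turn about z gives the same grasp; the last joint's range is limited). The gripper opens to 88 mm and grips with 3 to 60 N. Pads are 20 mm wide; open, the fingers measure 115 mm over their backs; the gripper's body (75 mm by 178 mm) begins 61 mm behind the grasp point.
Start: joints at [-74.066, 5.22, 70.514, -0, 104.267, -3.249], TCP at [197.148, -566.7, 222.631] pointing down, gripper open.
Joint ranges: [-164.24, 164.24], [-49.07, 125.15], [9.68, 141.18], [-86.29, 266.29], [3.28, 154.24], [-151.56, 151.56]. Speed limits (degrees/s): [147.25, 147.25, 172.46, 180, 180, 180].

### API

Orientations are given as [roll, pitch, yaw] about the fixed x, y, z axes, in that order (R = Rz(yaw) Ry(pitch) Rx(roll)).
In Python, from workcell import ctrl gives the robot as it stands. The module is installed in compiled form; this text tells all that it offers.
- The arm moves only by the tool jog_arm, never from a script. Its argument "rows" is a list of rows, each a list of 4 numbers: the shift along the world's x, y, z in m, then the turn about the world's z in degrees. A call has exactly 8 rows; each row is the pose to reach, as a shift and turn from the pose commanded when the call began; what a row does not reach only later rows make up. A row lasts 1/10 s, in which the tool goes at most 50 mm and 8.59 degrees, less where a joint would pass 70% of its speed; a pose out of reach is approached as far as the arm can. A call with a gripper value outside its range is refused whole. "claw" is the opening, from 0 (shut) to 1 (fully open), set as the call begins (left out, the last holds). The fingers move at their own pace and stop on an object; "grip_force" is the grip in N (left out, the last holds). Time passes only in rows, so rows that repeat a pose let the fingers close, or fill a call up. It gives the time, the measured TCP pose, the force, the opening and the grip force at its end, in the units of the state.
- ctrl.get_obs(): the state, without advancing time (a new reading comes with each control period).
- ctrl.camera(name): name is "side" or "top"; returns (picture, depth): 400x640x3 uint8, red, green, blue; 400x640 float32, mm along the optical axis (not along the pixel's ray), 0 where there is no reading.
- ctrl.calibration(name): a dict with "intrinsics" (3x3 intrinsics, pixels), "dist" ([k1, k2, p1, p2, k3] as OpenCV has them; the pictures are not rectified), "R" (3x3) and "t" (3): a world point X has camera coordinates R X + t. Camera axes: x right, y down, z forward; pixel columns grow to the right and rows downward; lengths in mm; the calibration is good to about 2 mm. A picture is of the moment at which its call begins. calibration takes no time and is no camera call.
- ctrl.finish_job(): hands the job in; it is judged then, once.
The state is a dict: "clock": time; "joint_pos": joint angles; "qd": joint speeds; "tau": joint torques, N m; "tcp_pos": TCP position; "orientation": TCP orientation; "ft_force": force on the tool from outside, world axes, zero at the start; "moment": the same for the moment, N m; "width": opening from 0.0 (shut) to 1.0 (fully open); "grip_force": force on a finger pad.
Only numpy, scipy, OpenCV 4.12 (cv2) and the standard library are available. Lean on these libraries where they do the work, as an engineer would, in place of code of your own. Each camera call takes 0.05 s, during which the arm holds its last target. There are 200 camera calls.

### The job

Tidy up after making salad dressing: put the lemon in the green food tub and lay the peeler flat in the yellow utensil tray. Then fit the red cap on the neck of the blue dressing jar and press it straight down until it clicks, and go on pressing so that it squeezes the springy seal inside; finish like that, fingers still on the cap and pressing it down firmly, without letting go. Leave the other things on the worktop where they stand.

Things in the scene. Friction and masses are not known exactly. Their poses are not given: they have to be found in the camera images.
- food_tub: open green plastic tub, fixed to the worktop, 130 x 130 mm, 50 mm high, walls and floor 4 mm thick; origin at the centre of its underside (on the worktop), z up, x and y along its sides
- utensil_tray: open yellow plastic tray, fixed to the worktop, 210 mm long (its x) x 100 mm wide (its y), 40 mm high, walls and floor 4 mm thick; origin at the centre of its underside, z up. It and the tub stand at the far left and far right, either way round. A wall cabinet hangs behind: lower edge 0.42 m up, front 0.6 m ahead of the robot; keep the wrist clear of it
- lemon_mid (a point): centre of a loose yellow lemon, about 0.11 kg, lying on the worktop; 78 mm long (its x), 55 mm wide (its y) and 56 mm high; the centre is 28 mm above the worktop at the start
- lemon: the same lemon; origin at the middle of its underside as it lies at the start (28 mm below lemon_mid), x along its length, z up
- peeler: loose vegetable peeler, 0.08 kg, lying flat, 170 mm long along its x. Its dark green handle, 24 mm wide (its y) and 17 mm high, runs from x = -85 to +20 mm, the narrow blade, 14 mm wide and 6 mm high, from there to x = +85 mm. Origin at the middle of its length on its underside, z up; good to grip at x = -20 mm
- cap: loose snap cap, 0.06 kg, standing upright on its rim: red ribbed skirt 62 mm across with a flat red top, upper face 28 mm above the origin, and a white knob on that. Hollow below: 48 mm clear inside the round lip at the rim, underside of the top 22 mm above the origin. Origin at the centre of its lower rim, z up; round, so its yaw does not matter
- cap_knob (a point): middle of the cap's white round grip knob, 24 mm across, which reaches from 28 to 52 mm above the cap's origin; this point is 40 mm above it. With the knob gripped, the fingertips can rest on the flat red top beside it and push it down
- jar: squat blue round dressing jar, fixed to the worktop, 82 mm across, flat shoulder 44 mm up. On it a steel neck, 40 mm across, bevelled to 30 mm at its top 65 mm up, with four spring-loaded catch balls round it, centred 59 mm up, 54 mm across over the balls. Origin at the centre of its underside on the worktop, z up; all heights are above it
- neck_top (a point): centre of the neck's steel top, 65 mm above the jar's origin. Going down, the cap meets the balls with its origin about 62 mm up; resistance rises to about 11 N, then drops (the click) as the lip passes the balls at about 56 mm. It is caught below 49.5 mm, touches the seal at 48 mm and stops hard on the jar's shoulder at 44 mm
- seal (a joint): white springy seal disc, 26 mm across, on top of the jar's neck, its upper face 70 mm above the worktop when free; value 0 m when free, growing to 0.004 m as the cap squeezes it down; 2.5 N per mm
- spice_yellow: bystander: spice jar with a yellow cap, 42 mm across, 96 mm high; origin at the centre of its underside
- spice_brown: bystander: spice jar with a dark brown cap, 44 mm across, 96 mm high; origin at the centre of its underside
- tuna: bystander: round flat food tin, 86 mm across, 40 mm high; origin at the centre of its underside
Things that resemble listed ones, but are neither listed nor needed, are in the scene too. Leave any white look-alike of the peeler alone.

How it is judged:
By the outcome, as a careful person would: the job done as asked, in the order asked, and still so for the second after the job is handed in, while the arm keeps its last pose, push and grip.
It also fails if it takes over 70 s, if anything falls off the work surface, if the arm or the gripper's body presses on something with over 40 N, if the wrist force passes 120 N, or if a joint passes its speed limit or range.

## Working session

There is one attempt and no reset: what is moved stays moved. The work goes in short steps, Python scripts to look and compute and a tool call to move; the robot and the scene stay as the last step left them, time stands still between calls to the robot, and variables do not carry over. Pictures are saved under pics/ and viewed, at most 10 in all, crops included, and the job is handed in when it is done.

Besides the shell and the picture viewer there is one more tool, called after "Request:" as a command line: name --pt "numbers of a row" for each row, then --argument value for the rest. jog_arm: Moves the arm, as the interface text tells. Its arguments: {"type":"object","properties":{"rows":{"type":"array","items":{"type":"array","items":{"type":"number"}}},"claw":{"type":"number"},"grip_force":{"type":"number"}},"required":["rows"]}

```bash
mkdir -p pics; cat > h.py <<'E'
import numpy as np, cv2
from workcell import ctrl
def grab(n):
    im,d=ctrl.camera(n); np.savez(f'{n}.npz',im=im,d=d); return im,d
def ray(n,uv):
    c=ctrl.calibration(n);K=np.array(c['intrinsics'],float);R=np.array(c['R']);t=np.array(c['t'])
    p=cv2.undistortPoints(np.array(uv,float).reshape(-1,1,2),K,np.array(c['dist'],float)).reshape(-1,2)
    v=np.c_[p,np.ones(len(p))]
    return -R.T@t, v@R, v   # centre, dirs (z-scaled 1)
def plane(n,uv,z):
    o,d,_=ray(n,uv); s=(z-o[2])/d[:,2]; return o+d*s[:,None]
def cloud(n,im=None,d=None):
    if d is None: f=np.load(f'{n}.npz'); im,d=f['im'],f['d']
    h,w=d.shape; vv,uu=np.mgrid[:h,:w]
    o,dr,_=ray(n,np.c_[uu.ravel(),vv.ravel()])
    P=(o+dr*d.reshape(-1,1)).reshape(h,w,3); P[d==0]=np.nan
    return P
E
python3 - <<'E'
from h import *
for n in('top','side'):
    im,d=grab(n); cv2.imwrite(f'pics/{n}0.png',im[:,:,::-1]); c=ctrl.calibration(n)
    print(n,np.round(-np.array(c['R']).T@c['t']),c['intrinsics'])
    print((d==0).mean(), np.round(np.array(c['R']),2).tolist())
print(ctrl.get_obs())
E
```

```text
top [-284.  303. 1270.] [[449.43648949   0.         317.12347757]
 [  0.         449.43648949 205.18043453]
 [  0.           0.           1.        ]]
0.00384375 [[-0.42, -0.91, 0.02], [-0.71, 0.32, -0.63], [0.57, -0.28, -0.78]]
side [-634. -549.  912.] [[444.24336363   0.         311.89738664]
 [  0.         444.24336363 199.64257175]
 [  0.           0.           1.        ]]
0.0038046875 [[0.36, -0.93, 0.01], [-0.51, -0.2, -0.83], [0.78, 0.3, -0.55]]
{'clock': 0.1, 'joint_pos': array([-7.40671716e+01,  5.25746810e+00,  7.05735301e+01, -1.57331896e-03,
        1.04266794e+02, -3.24856115e+00]), 'qd': array([-0.0192575 , -0.09070325, -0.14706078,  0.01092652, -0.05819106,
       -0.01024383]), 'tau': array([ 3.48352682e-03, -4.47861135e+01, -4.07570136e+01,  7.01817730e-02,
        2.84531596e-02, -1.18828661e-04]), 'tcp_pos': array([ 197.05459423, -566.44113444,  221.648104  ]), 'orientation': array([-1.79902278e+02, -4.01866646e-03,  1.91809997e+01]), 'ft_force': array([ 0.32687279, -0.64001425,  0.85261782]), 'moment': array([0.00359957, 0.02892209, 0.02254665]), 'grip_force': 0.0, 'width': 1.00175395824109}
```

View pics/top0.png

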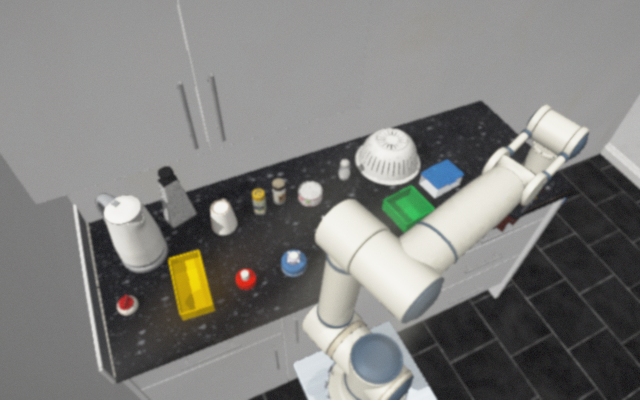

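View pics/side0.png

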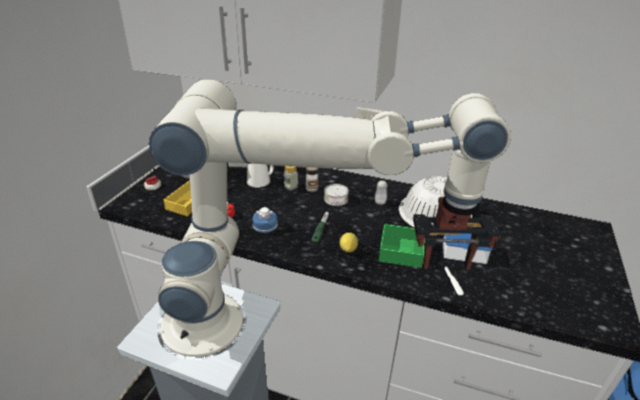

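Top view: the tray is at (190,284), one red thing with a white top at (246,278), a second red and white thing at (127,304), and the jar at (293,262). Spice jars stand at (259,200) and (279,190), and the tin at (310,193). Side view: the lemon is at (348,242), the dark green peeler at (320,227), the white look-alike peeler at (453,280), and the tub at (402,245). Cap candidates are top (246,278) and (127,304), so I'll enlarge both and measure.

```bash
python3 - <<'E'
from h import *
T=np.load('top.npz')['im'];S=np.load('side.npz')['im']
def crop(im,u,v,r=28): return cv2.resize(im[v-r:v+r,u-r:u+r],(390,290),interpolation=cv2.INTER_CUBIC)
g=np.vstack([np.hstack([crop(T,246,278),crop(T,127,304)]),np.hstack([crop(S,335,235),crop(T,293,262)])])
cv2.imwrite('pics/crops1.png',g[:,:,::-1])
rng={'red':((0,10),(130,70)),'green':((45,75),(120,50)),'yellow':((20,34),(140,80)),'blue':((100,120),(100,60)),'dkgreen':((40,90),(40,25))}
for n,im in(('top',T),('side',S)):
    P=cloud(n);h=cv2.cvtColor(im,cv2.COLOR_RGB2HSV)
    for k,((a,b),(s,v)) in rng.items():
        m=((h[...,0]>=a)&(h[...,0]<=b)&(h[...,1]>s)&(h[...,2]>v)).astype(np.uint8)
        nn,l,st,ce=cv2.connectedComponentsWithStats(m)
        for i in range(1,nn):
            if st[i,4]>25:
                q=P[l==i];q=q[~np.isnan(q[:,0])]
                print(n,k,st[i,4],np.round(ce[i],1),'p5',np.round(np.percentile(q,3,axis=0)),'p95',np.round(np.percentile(q,97,axis=0)))
E
```

```text
top red 302 [245.5 279.9] p5 [422. 160.  -2.] p95 [496. 222.  33.]
top red 132 [125.4 302.2] p5 [498. 540.  18.] p95 [541. 577.  39.]
top green 1350 [407.  206.8] p5 [ 412. -507.   -1.] p95 [ 550. -360.   51.]
top yellow 119 [257.9 194.5] p5 [685.  28.  -1.] p95 [808.  67. 100.]
top yellow 2335 [190.4 284.8] p5 [396. 305.  -2.] p95 [609. 409.  41.]
top blue 737 [442.4 173.1] p5 [ 502. -735.    0.] p95 [ 635. -558.   65.]
top blue 230 [292.3 264.5] p5 [401.  -4.   1.] p95 [481.  67.  48.]
top dkgreen 1572 [406.4 207.2] p5 [ 411. -527.   -2.] p95 [ 580. -358.   51.]
side red 60 [151.4 180.2] p5 [499. 537.  24.] p95 [531. 569.  38.]
side red 82 [230.5 209.9] p5 [435. 159.   6.] p95 [485. 192.  33.]
side red 26 [446.1 223.9] p5 [ 165. -561.  348.] p95 [ 175. -540.  362.]
side green 1536 [400.  246.1] p5 [ 411. -496.   -0.] p95 [ 550. -363.   50.]
side yellow 32 [290.2 169.4] p5 [685.  30.  80.] p95 [703.  59.  95.]
side yellow 634 [179.1 200.4] p5 [397. 313.   0.] p95 [538. 442.  41.]
side yellow 264 [348.  241.9] p5 [ 395. -293.    1.] p95 [ 495. -245.   56.]
side blue 250 [264.4 221.5] p5 [401.  -8.  18.] p95 [466.  61.  46.]
side blue 130 [459.8 236. ] p5 [ 179. -626.   56.] p95 [ 567. -557.  335.]
side blue 90 [458.5 244.2] p5 [ 166. -623.   54.] p95 [ 520. -562.  315.]
side blue 49 [484.6 247.8] p5 [ 182. -693.   53.] p95 [ 523. -626.  309.]
side blue 306 [635.3 378. ] p5 [  569. -1399.  -632.] p95 [  765. -1301.  -427.]
side blue 327 [621.6 390. ] p5 [  569. -1374.  -607.] p95 [  765. -1257.  -472.]
side dkgreen 180 [317.7 232.3] p5 [ 423. -167.   -2.] p95 [ 519. -134.   18.]
side dkgreen 1656 [400.2 246.4] p5 [ 409. -499.   -1.] p95 [ 552. -361.   51.]
```

View pics/crops1.png

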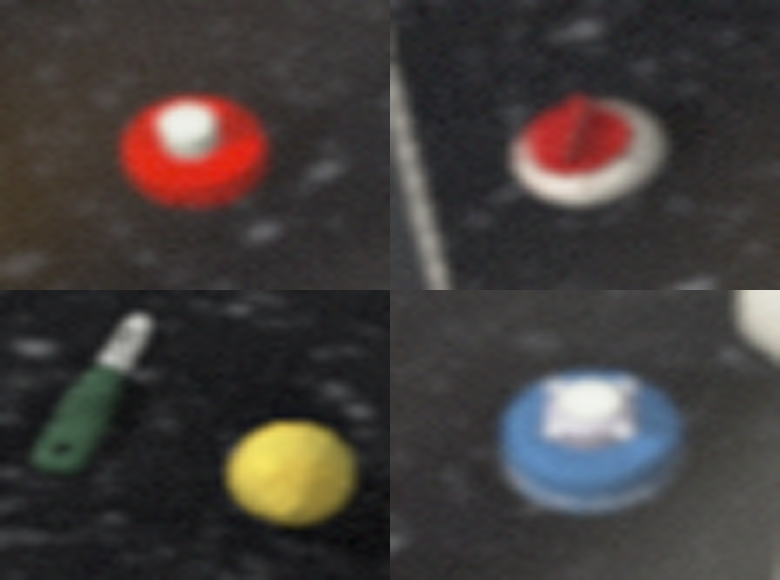

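The cap is the thing at top (246,278): red skirt with a white knob. The one at (127,304) is white with a red ridged top, so it's a look-alike. The green-handled peeler and the lemon show only in the side view because the arm hides them from the top camera. I'll swing the arm left to get a second view of both.

Request:
jog_arm --pt "0.03 0.04 0.01 0" --pt "0.06 0.08 0.02 0" --pt "0.09 0.12 0.04 0" --pt "0.12 0.16 0.06 0" --pt "0.15 0.2 0.08 0" --pt "0.17 0.245 0.08 0" --pt "0.19 0.29 0.08 0" --pt "0.2 0.335 0.08 0"

```text
clock: 0.9
tcp_pos: [396.2, -236.5, 302.1]
orientation: [-180.0, 0.0, 19.2]
ft_force: [1.1, -0.3, 0.2]
width: 1.002
grip_force: 0.0
```

Request:
jog_arm --pt "0.0 0.05 0 0" --pt "0 0.1 0 0" --pt "0 0.15 0 0" --pt "0 0.2 0 0" --pt "0 0.25 0 0" --pt "0 0.3 0 0" --pt "0 0.35 0 0" --pt "0 0.4 0 0"

```text
clock: 1.7
tcp_pos: [394.7, 163.7, 302.4]
orientation: [180.0, -0.0, 19.2]
ft_force: [1.0, -0.8, -0.2]
width: 1.0
grip_force: 0.0
```

```bash
cat > m.py <<'E'
from h import *
import sys
out=sys.argv[1]
ims={}
for n in('top','side'):
    im,d=grab(n); ims[n]=im
cv2.imwrite(out,np.hstack([cv2.resize(ims['top'],(400,250)),cv2.resize(ims['side'],(400,250))])[:,:,::-1])
rng={'green':((45,75),(120,50)),'yellow':((20,34),(140,80)),'dkgreen':((40,90),(40,25))}
for n,im in ims.items():
    P=cloud(n);h=cv2.cvtColor(im,cv2.COLOR_RGB2HSV)
    for k,((a,b),(s,v)) in rng.items():
        m=((h[...,0]>=a)&(h[...,0]<=b)&(h[...,1]>s)&(h[...,2]>v)).astype(np.uint8)
        nn,l,st,ce=cv2.connectedComponentsWithStats(m)
        for i in range(1,nn):
            if st[i,4]>25:
                q=P[l==i];q=q[~np.isnan(q[:,0])]
                print(n,k,st[i,4],np.round(ce[i],1),'p5',np.round(np.percentile(q,3,axis=0)),'p95',np.round(np.percentile(q,97,axis=0)))
o=ctrl.get_obs();print(o['clock'],o['tcp_pos'],o['orientation'],o['joint_pos'])
E
python3 m.py pics/m1.png
```

```text
top green 1414 [408.8 207.6] p5 [ 411. -500.   -1.] p95 [ 551. -360.   51.]
top yellow 232 [377.2 233.6] p5 [ 395. -307.    0.] p95 [ 451. -247.   57.]
top yellow 2327 [190.5 284.8] p5 [397. 305.  -2.] p95 [609. 408.  41.]
top dkgreen 1711 [407.8 208.1] p5 [ 410. -527.   -3.] p95 [ 581. -359.   51.]
side green 1681 [401.8 245.5] p5 [ 411. -496.   -0.] p95 [ 552. -364.   50.]
side yellow 37 [290.4 169.1] p5 [683.  30.  81.] p95 [709.  58.  96.]
side yellow 1232 [195.1 193.5] p5 [398. 300.   1.] p95 [611. 406.  41.]
side yellow 257 [348.1 242.2] p5 [ 395. -294.   16.] p95 [ 445. -249.   55.]
side dkgreen 176 [317.9 232.1] p5 [ 421. -166.   -1.] p95 [ 518. -134.   18.]
side dkgreen 1809 [402.  245.7] p5 [ 411. -498.   -2.] p95 [ 558. -362.   50.]
1.8 [394.11380796 166.79374764 301.47168739] [-1.79892688e+02  1.05824321e-01  1.96967095e+01] [ 18.29612292 -19.06384116  84.77074616   0.11496237 114.40146727
  88.64690772]
```

View pics/m1.png

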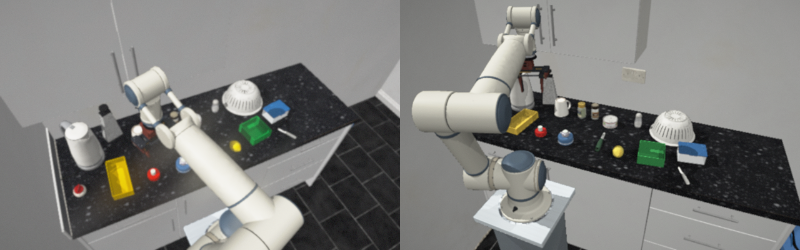

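Both views now show the lemon, at roughly top (377,234) and side (348,242). The tray, cap, jar and tub are clear in the side view. The peeler is still behind the forearm in the top view. Next I'll fit the poses.

```bash
cat > fit.py <<'E'
from h import *
from scipy.optimize import least_squares
def mask(im,a,b,s,v):
    h=cv2.cvtColor(im,cv2.COLOR_RGB2HSV).astype(int)
    return (h[...,0]>=a)&(h[...,0]<=b)&(h[...,1]>s)&(h[...,2]>v)
D={n:(np.load(n+'.npz')['im'],cloud(n)) for n in('top','side')}
def pts(n,m,lo,hi):
    P=D[n][1];q=P[m&~np.isnan(P[...,0])];return q[np.all((q>lo)&(q<hi),axis=1)]
def blob(n,m,lo,hi):
    P=D[n][1];mm=m&np.all((P>lo)&(P<hi),axis=2);v,u=np.nonzero(mm);return np.array([[u.mean(),v.mean()]]),len(u)
def tri(a,b):
    o1,d1,_=ray('top',a);o2,d2,_=ray('side',b);A=np.c_[d1[0],-d2[0]]
    s=np.linalg.lstsq(A,o2-o1,rcond=None)[0];p=o1+s[0]*d1[0];q=o2+s[1]*d2[0]
    return (p+q)/2,np.linalg.norm(p-q)
def rect(name,q):
    r=cv2.minAreaRect(q[:,:2].astype(np.float32));print(name,len(q),'rect',np.round(r[0],1),np.round(r[1],1),'ang',round(r[2],1),'z95',np.round(np.percentile(q[:,2],95),1))
def circ(name,q):
    f=lambda p:np.hypot(q[:,0]-p[0],q[:,1]-p[1])-p[2]
    r=least_squares(f,[*q[:,:2].mean(0),30],loss='soft_l1');print(name,len(q),'circle',np.round(r.x,1))
E
python3 - <<'E'
from fit import *
ye=(18,36,110,60);gr=(45,75,110,40)
L=((370,-330,3),(475,-220,65))
a=[];b={}
for n in D:
    m=mask(D[n][0],*ye);q=pts(n,m,*L);a.append(q);b[n]=blob(n,m,*L)[0];rect('lemon '+n,q)
q=np.vstack(a);print('lemon tri',tri(b['top'],b['side']));rect('lemon both',q)
# ellipsoid 39,27.5,28 fit
def f(p):
    c,s=np.cos(p[3]),np.sin(p[3]);d=q-p[:3];x=c*d[:,0]+s*d[:,1];y=-s*d[:,0]+c*d[:,1]
    return (np.sqrt((x/39)**2+(y/27.5)**2+(d[:,2]/28)**2)-1)*28
for t in (0,.8,1.6,2.4):
    r=least_squares(f,[*q.mean(0),t],loss='soft_l1');print('lemon fit',np.round(r.x[:3],1),np.degrees(r.x[3])%180,r.cost)
for n in D:
    rect('tub '+n,pts(n,mask(D[n][0],*gr),(380,-530,44),(590,-330,56)))
    rect('tray '+n,pts(n,mask(D[n][0],*ye),(370,280,34),(640,430,46)))
P=D['side'][1]; im=D['side'][0].astype(int)
m=np.all((P>(400,-200,3.5))&(P<(620,-90,30)),axis=2)
g=mask(D['side'][0],40,90,40,25)
rect('peeler all',P[m]);rect('handle',P[m&g]);rect('blade',P[m&~g]);print(np.round(P[m&g].mean(0)),np.round(P[m&~g].mean(0)))
E
```

```text
lemon top 251 rect [ 428.7 -277.1] [72.3 72.5] ang 0.9 z95 55.5
lemon side 263 rect [ 422.3 -270.8] [55.5 51.3] ang 53.7 z95 54.5
lemon tri (array([ 427.62742909, -269.39671367,   30.43874875]), np.float64(0.40372893358586054))
lemon both 514 rect [ 434.7 -276.9] [62.2 85.7] ang 60.8 z95 54.6
lemon fit [ 433.8 -269.9   26.9] 3.686402809798352 719.5763620173209
lemon fit [ 433.8 -269.9   26.9] 3.686955138550739 719.5763617334055
lemon fit [ 433.8 -269.9   26.9] 3.686602905274782 719.5763619019849
lemon fit [ 433.8 -269.9   26.9] 3.6864678514446894 719.5763619782754
tub top 216 rect [ 480.3 -427.8] [136.9 135.2] ang 8.2 z95 53.4
tray top 262 rect [502.1 355.9] [103.1 215.1] ang 85.5 z95 43.5
tub side 222 rect [ 481.4 -429.5] [138.8 132.3] ang 9.0 z95 52.3
tray side 191 rect [505.4 358.1] [110.6 217.5] ang 84.2 z95 42.2
peeler all 233 rect [ 512.1 -146.3] [105. 214.] ang 87.5 z95 17.2
handle 141 rect [ 469.4 -152.2] [104.8  24.9] ang 9.1 z95 17.8
blade 92 rect [ 512.1 -146.3] [105. 214.] ang 87.5 z95 12.1
[ 463. -154.   13.] [ 526. -149.    6.]
```

```bash
python3 - <<'E'
from fit import *
C=np.array([430,-270,28.])
for n in D:
    m=mask(D[n][0],18,36,90,40).astype(np.uint8);nn,l,st,ce=cv2.connectedComponentsWithStats(m)
    o,_,_=ray(n,[[0,0]]);c=ctrl.calibration(n);R=np.array(c['R'])
    k=min(range(1,nn),key=lambda i:np.linalg.norm(plane(n,[ce[i]],28)[0]-C)+(st[i,4]<60)*999)
    v,u=np.nonzero(l==k);r=cv2.minAreaRect(np.c_[u,v].astype(np.float32));dep=(R@C+c['t'])[2];f=c['intrinsics'][0][0]
    print(n,ce[k],st[k],'rect px',r,'mm/px',dep/f,'centre z28',plane(n,[ce[k]],28), 'area mm2',st[k,4]*(dep/f)**2)
    cov=np.cov(np.c_[u,v].T);w,V=np.linalg.eigh(cov);print(' semi mm',2*np.sqrt(w)*dep/f,V[:,1])
    az=np.degrees(np.arctan2(*(C-o)[1::-1]));print(' az',az,'elev',np.degrees(np.arctan2(o[2]-28,np.hypot(*(C-o)[:2]))))
# predicted moments for theta
def pred(n,t):
    c=ctrl.calibration(n);R=np.array(c['R']);q=R@C+c['t'];q/=np.linalg.norm(q)
    Rz=cv2.Rodrigues(np.array([0,0,np.radians(t)]))[0];S=Rz@np.diag([39**2,27.5**2,28**2])@Rz.T
    x=np.cross([0,1,0],q);x/=np.linalg.norm(x);B=np.array([x,np.cross(q,x)])@R
    w,V=np.linalg.eigh(B@S@B.T);return np.sqrt(w),V[:,1]
for t in range(0,180,15): print(t,[np.round(np.r_[pred(n,t)],2).tolist() for n in D])
E
```

```text
top [376.43181818 233.50324675] [367 224  20  20 308] rect px ((376.5, 233.5), (19.0, 19.0), 90.0) mm/px 3.3989247245030443 centre z28 [[ 429.05933116 -271.67105074   28.        ]] area mm2 3558.2282991141333
 semi mm [29.8026235  38.15945257] [-0.73111541 -0.68225381]
 az -38.75156884745739 elev 53.60139190522628
side [348.4845679  242.05864198] [339 232  20  21 324] rect px ((348.2500305175781, 242.25003051757812), (19.091880798339844, 19.798988342285156), 45.0) mm/px 3.1513882822585697 centre z28 [[ 430.90605608 -269.47336165   28.        ]] area mm2 3217.7243862003443
 semi mm [30.82882629 33.37155529] [-0.1628012   0.98665889]
 az 14.708984602354123 elev 38.80514139015579
0 [[27.59, 36.91, 0.55, 0.84], [27.54, 33.18, -0.43, 0.9]]
15 [[27.63, 37.81, -0.74, -0.67], [27.5, 32.76, -0.06, 1.0]]
30 [[27.66, 38.56, -0.87, -0.48], [27.55, 33.21, 0.32, 0.95]]
45 [[27.68, 38.96, -0.96, -0.28], [27.64, 34.41, 0.62, 0.79]]
60 [[27.67, 38.92, -1.0, -0.07], [27.72, 36.0, -0.81, -0.59]]
75 [[27.66, 38.45, -0.99, 0.15], [27.77, 37.54, -0.91, -0.4]]
90 [[27.62, 37.66, -0.93, 0.37], [27.8, 38.62, -0.97, -0.23]]
105 [[27.58, 36.76, -0.8, 0.6], [27.8, 39.0, -1.0, -0.06]]
120 [[27.53, 35.99, -0.6, 0.8], [27.8, 38.59, -0.99, 0.11]]
135 [[27.5, 35.56, -0.33, 0.95], [27.77, 37.48, -0.96, 0.29]]
150 [[27.51, 35.6, -0.01, 1.0], [27.72, 35.94, -0.87, 0.49]]
165 [[27.54, 36.1, 0.29, 0.96], [27.64, 34.35, -0.71, 0.71]]
```

The lemon's centre is about (430,-270,28) with its length at about 13°, and both views agree. The tub is at (481,-429) with yaw 8.5°, and the tray at (503,357) with its long axis at -5°. The heights (55, 52 and 42 mm) match the text. Now I'll reach for the lemon.

Request:
jog_arm --pt "0.005 -0.045 -0.015 -1" --pt "0.01 -0.09 -0.03 -2" --pt "0.015 -0.135 -0.045 -3" --pt "0.02 -0.18 -0.06 -4" --pt "0.025 -0.225 -0.075 -5" --pt "0.03 -0.27 -0.09 -6" --pt "0.033 -0.315 -0.105 -6" --pt "0.033 -0.36 -0.12 -6"

```text
clock: 2.6
tcp_pos: [427.5, -201.0, 181.7]
orientation: [-180.0, 0.0, 13.1]
ft_force: [2.0, -0.3, 1.0]
width: 1.009
grip_force: 0.0
```

Request:
jog_arm --pt "0 -0.04 -0.02 0" --pt "0 -0.078 -0.05 0" --pt "0 -0.078 -0.09 0" --pt "0 -0.078 -0.125 0" --pt "0 -0.078 -0.15 0" --pt "0 -0.078 -0.165 0" --pt "0 -0.078 -0.171 0" --pt "0 -0.078 -0.171 0"

```text
clock: 3.4
tcp_pos: [428.1, -276.5, 11.6]
orientation: [-180.0, 0.0, 13.2]
ft_force: [0.4, -0.7, -0.1]
width: 1.002
grip_force: 0.0
```

Request:
jog_arm --pt "0 0 0 0" --pt "0 0 0 0" --pt "0 0 0 0" --pt "0 0 0 0" --pt "0 0 0 0" --pt "0 0 0 0" --pt "0 0 0 0" --pt "0 0 0 0" --claw 0.4 --grip_force 15

```text
clock: 4.2
tcp_pos: [428.7, -276.4, 12.2]
orientation: [180.0, -0.0, 13.2]
ft_force: [-0.5, 1.0, 4.5]
width: 0.613
grip_force: 15.0
```

Lemon gripped with a 54 mm opening, as expected. Carry it to the tub.

Request:
jog_arm --pt "0 0 0.03 0" --pt "0 0 0.07 0" --pt "0 0 0.105 0" --pt "0.013 -0.035 0.12 -1" --pt "0.026 -0.075 0.12 -2" --pt "0.039 -0.115 0.12 -3" --pt "0.052 -0.153 0.11 -5" --pt "0.052 -0.153 0.08 -5"

```text
clock: 5.0
tcp_pos: [481.4, -434.7, 91.8]
orientation: [179.7, -0.1, 7.9]
ft_force: [-1.1, 1.6, -1.8]
width: 0.609
grip_force: 15.0
```

Request:
jog_arm --pt "0 0 -0.03 0" --pt "0 0 -0.055 0" --pt "0 0 -0.065 0" --pt "0 0 -0.065 0" --pt "0 0 -0.065 0" --pt "0 0 -0.065 0" --pt "0 0 -0.065 0" --pt "0 0 -0.065 0"

```text
clock: 5.8
tcp_pos: [480.9, -429.7, 28.0]
orientation: [179.9, -0.1, 8.2]
ft_force: [-0.6, 0.6, -1.2]
width: 0.61
grip_force: 15.0
```

Request:
jog_arm --pt "0 0 0 0" --pt "0 0 0 0" --pt "0 0 0 0" --pt "0 0 0 0" --pt "0 0 0.01 0" --pt "0 0 0.03 0" --pt "0 0 0.07 0" --pt "0 0 0.11 0" --claw 0.82

```text
clock: 6.6
tcp_pos: [480.0, -428.9, 137.7]
orientation: [-179.9, 0.1, 8.2]
ft_force: [1.5, 0.5, 0.6]
width: 0.821
grip_force: 0.0
```

Lemon released. From here the top camera should see the peeler, so I'll check both things.

```bash
cat > pl.py <<'E'
from fit import *
q=[];G={};lo=(400,-230,3.5);hi=(620,-90,30)
for n in D:
    im,P=D[n];m=mask(im,40,90,40,25)
    g=pts(n,m,lo,hi);print(n,len(g))
    if len(g)<40: continue
    G[n]=blob(n,m,lo,hi)[0];rect('handle '+n,g)
    v,u=np.nonzero(m&np.all((P>lo)&(P<hi),axis=2)); z=plane(n,np.c_[u,v],14);q.append(z);rect('handle on z=14 '+n,z)
    h=cv2.cvtColor(im,cv2.COLOR_RGB2HSV);bl=(h[...,1]<60)&(h[...,2]>95)&np.all((P>(500,-180,-8))&(P<(610,-100,30)),axis=2)
    v,u=np.nonzero(bl);b=plane(n,np.c_[u,v],5);print('blade',len(u),b.mean(0).round(1));rect('bl',b) if len(u)>3 else 0
if len(G)==2: print('tri',tri(G['top'],G['side']))
L=((400,-510,3),(560,-350,80))
for n in D: 
    m=mask(D[n][0],18,36,90,60);q=pts(n,m,*L);print('lemon',n,len(q), q.mean(0).round() if len(q) else '',q[:,2].max() if len(q) else '')
E
python3 - <<'E'
from h import *
for n in('top','side'): grab(n)
exec(open('pl.py').read())
print(ctrl.get_obs()['tcp_pos'])
E
```

```text
top 0
side 146
handle side 146 rect [ 467.6 -151. ] [100.6  27.7] ang 10.1 z95 17.8
handle on z=14 side 146 rect [ 464.7 -153. ] [108.3  26.3] ang 6.3 z95 14.0
blade 50 [ 560.6 -143.3    5. ]
bl 50 rect [ 561.6 -143.1] [62.9 16.7] ang 3.7 z95 5.0
lemon top 0  
lemon side 265 [ 471. -430.   44.] 62.42606559682372
[ 482.54427042 -431.39984926  145.8145755 ]
```

The lemon sits in the tub, with its top at about 62 mm. The peeler is still hidden from the top camera, so I'll swing further left to get the second view.

Request:
jog_arm --pt "-0.01 0.045 0.015 0" --pt "-0.02 0.09 0.03 0" --pt "-0.03 0.135 0.045 0" --pt "-0.04 0.18 0.06 0" --pt "-0.05 0.225 0.075 0" --pt "-0.06 0.27 0.09 0" --pt "-0.07 0.315 0.1 0" --pt "-0.08 0.36 0.1 0" --claw 0.7

```text
clock: 7.5
tcp_pos: [400.0, -67.9, 238.8]
orientation: [179.9, -0.2, 8.2]
ft_force: [1.1, 0.5, -0.1]
width: 0.701
grip_force: 0.0
```

Request:
jog_arm --pt "-0.01 0.048 0 0" --pt "-0.02 0.096 0 0" --pt "-0.03 0.144 0 0" --pt "-0.04 0.192 0 0" --pt "-0.05 0.24 0 0" --pt "-0.06 0.288 0 0" --pt "-0.07 0.336 0 0" --pt "-0.08 0.384 0 0"

```text
clock: 8.3
tcp_pos: [319.3, 316.6, 237.1]
orientation: [-180.0, -0.1, 8.2]
ft_force: [0.8, 0.2, -0.2]
width: 0.699
grip_force: 0.0
```

```bash
python3 - <<'E'
from h import *
for n in('top','side'): grab(n)
exec(open('pl.py').read())
print(ctrl.get_obs()['tcp_pos'],ctrl.get_obs()['clock'])
cv2.imwrite('pics/t3.png',D['top'][0][100:320,80:480,::-1])
E
```

```text
top 154
handle top 154 rect [ 470.8 -153.2] [99.5 23.3] ang 2.6 z95 18.6
handle on z=14 top 154 rect [ 469.7 -151.7] [99.5 23.3] ang 2.9 z95 14.0
blade 98 [ 554.7 -143.2    5. ]
bl 98 rect [ 551.3 -141.3] [55.2 70.7] ang 48.0 z95 5.0
side 140
handle side 140 rect [ 467.2 -150.5] [96.4 26.5] ang 5.3 z95 17.6
handle on z=14 side 140 rect [ 464.7 -153.1] [108.2  25.1] ang 7.1 z95 14.0
blade 46 [ 561.2 -143.2    5. ]
bl 46 rect [ 562.2 -143.1] [61.8 16.5] ang 3.2 z95 5.0
tri (array([ 470.554153  , -151.91362621,    8.03483854]), np.float64(3.727063092776721))
lemon top 238 [ 476. -423.   45.] 64.99124602968072
lemon side 260 [ 472. -430.   45.] 61.88863988475771
[318.05053255 319.00625752 235.79031995] 8.4
```

Both views agree: the handle is centred at (468,-152), yaw about 5.5°, top at 17–18 mm. The grip point is about (481,-150).

Request:
jog_arm --pt "0.0155 -0.0445 -0.0125 0" --pt "0.031 -0.089 -0.025 -1" --pt "0.0465 -0.1335 -0.0375 -2" --pt "0.062 -0.178 -0.05 -3" --pt "0.0775 -0.2225 -0.0625 -3" --pt "0.093 -0.267 -0.075 -3" --pt "0.1085 -0.3115 -0.0875 -3" --pt "0.124 -0.356 -0.1 -3"

```text
clock: 9.2
tcp_pos: [444.4, -43.9, 136.7]
orientation: [180.0, -0.1, 5.1]
ft_force: [0.9, 0.7, -0.1]
width: 0.701
grip_force: 0.0
```

Request:
jog_arm --pt "0.0155 -0.045 0 0" --pt "0.031 -0.09 -0.01 0" --pt "0.038 -0.112 -0.04 0" --pt "0.038 -0.112 -0.075 0" --pt "0.038 -0.112 -0.1 0" --pt "0.038 -0.112 -0.11 0" --pt "0.038 -0.112 -0.11 0" --pt "0.038 -0.112 -0.11 0"

```text
clock: 10.0
tcp_pos: [483.0, -153.6, 28.2]
orientation: [179.9, -0.1, 5.2]
ft_force: [0.4, 0.2, 0.4]
width: 0.7
grip_force: 0.0
```

Request:
jog_arm --pt "-0.001 0.002 -0.01 0" --pt "-0.001 0.002 -0.02 0" --pt "-0.001 0.002 -0.0245 0" --pt "-0.001 0.002 -0.0245 0" --pt "-0.001 0.002 -0.0245 0" --pt "-0.001 0.002 -0.0245 0" --pt "-0.001 0.002 -0.0245 0" --pt "-0.001 0.002 -0.0245 0"

```text
clock: 10.8
tcp_pos: [481.6, -151.4, 2.4]
orientation: [180.0, -0.0, 5.2]
ft_force: [-0.2, 0.4, 0.1]
width: 0.7
grip_force: 0.0
```

Request:
jog_arm --pt "0 0 0 0" --pt "0 0 0 0" --pt "0 0 0 0" --pt "0 0 0 0" --pt "0 0 0 0" --pt "0 0 0 0" --pt "0 0 0 0" --pt "0 0 0 0" --claw 0.05 --grip_force 25

```text
clock: 11.6
tcp_pos: [481.4, -151.3, 2.1]
orientation: [-180.0, 0.0, 5.2]
ft_force: [-0.5, 0.4, 0.0]
width: 0.252
grip_force: 25.0
```

Request:
jog_arm --pt "0 0 0.01 0" --pt "0 0 0.03 0" --pt "0 0 0.06 0" --pt "0 0 0.1 0" --pt "0 0 0.13 0" --pt "0 0 0.14 0" --pt "0 0 0.14 0" --pt "0 0 0.14 0"

```text
clock: 12.4
tcp_pos: [480.8, -151.1, 140.5]
orientation: [-179.9, 0.1, 5.2]
ft_force: [-0.2, 0.5, -0.9]
width: 0.251
grip_force: 25.0
```

```bash
python3 - <<'E'
from h import *
for n in('top','side'): grab(n)
from fit import *
b={};k={};w={};bl={}
for n in D:
    im,P=D[n];h=cv2.cvtColor(im,cv2.COLOR_RGB2HSV)
    r=mask(im,0,10,130,70)|mask(im,170,180,130,70);lo=(400,140,3);hi=(520,240,60)
    q=pts(n,r,lo,hi)
    if len(q)>20: rect('cap '+n,q); b[n]=blob(n,r,(400,140,20),hi)[0]; t=q[q[:,2]>24]; print(' top red pts',len(t),t.mean(0).round(1), 'z med',np.median(t[:,2]))
    wh=(h[...,1]<70)&(h[...,2]>110)
    q=pts(n,wh,(400,140,38),(520,240,62)); print(' knob',n,len(q))
    if len(q)>3: k[n]=blob(n,wh,(400,140,38),(520,240,62))[0];print(q.mean(0).round(1),'zmax',np.percentile(q[:,2],95))
    jb=mask(im,100,120,90,50); q=pts(n,jb,(380,-30,5),(500,90,56))
    print('jar',n,len(q))
    if len(q)>20:
        rect('jar',q); t=q[q[:,2]>38]; rect('jar sh',t)
        v,u=np.nonzero(jb&np.all((P>(380,-30,30))&(P<(500,90,56)),axis=2)); pl=plane(n,np.c_[u,v],44); (c,rr)=cv2.minEnclosingCircle(pl[:,:2].astype(np.float32));print('shoulder circ',c,rr)
    q=pts(n,wh,(400,-10,62),(480,70,80)); print('seal',n,len(q))
    if len(q)>3: w[n]=blob(n,wh,(400,-10,62),(480,70,80))[0];print(q.mean(0).round(1))
for nm,d in(('cap red',b),('knob',k),('seal',w)):
    if len(d)==2: print(nm,'tri',tri(d['top'],d['side']))
    for n in d: print(nm,n,d[n], plane(n,d[n],{'cap red':28,'knob':46,'seal':70}[nm]).round(1))
o=ctrl.get_obs();print(o['tcp_pos'],o['width'],o['orientation'])
cv2.imwrite('pics/t4.png',np.hstack([cv2.resize(D['top'][0][150:330,200:440],(400,300)),cv2.resize(D['side'][0][120:300,180:420],(400,300))])[:,:,::-1])
E
```

```text
cap top 261 rect [455.2 191.9] [72.9 66.8] ang 34.6 z95 32.1
 top red pts 181 [446.8 191.3  28.9] z med 28.850920209002197
 knob top 52
[449.  191.3  50.2] zmax 55.78342011196128
jar top 264
jar 264 rect [438.3  35.6] [86.6 75.1] ang 46.8 z95 47.5
jar sh 205 rect [431.9  31.5] [77.2 65. ] ang 66.6 z95 47.6
shoulder circ (433.6070556640625, 32.08393096923828) 41.24082946777344
seal top 91
[437.2  30.3  67.2]
cap side 197 rect [464.  184.3] [61.7 89.7] ang 71.7 z95 30.5
 top red pts 107 [446.5 185.2  28. ] z med 28.044910000175378
 knob side 42
[449.9 188.8  47.8] zmax 53.82417772765386
jar side 256
jar 256 rect [427.6  24.1] [57.2 80.7] ang 26.2 z95 46.3
jar sh 144 rect [427.6  25.6] [55.8 77.3] ang 26.2 z95 47.2
shoulder circ (428.28173828125, 23.309186935424805) 44.222900390625
seal side 73
[436.5  28.3  66.7]
cap red tri (array([451.88347167, 190.11105857,  19.75983897]), np.float64(3.6396913100590167))
cap red top [[245.5320197  278.73891626]] [[445.2 191.8  28. ]]
cap red side [[225.22222222 209.8968254 ]] [[444.2 183.1  28. ]]
knob tri (array([452.17484997, 190.69876548,  45.60551867]), np.float64(0.795926863665024))
knob top [[244.5        274.13461538]] [[451.5 191.   46. ]]
knob side [[224.04761905 204.        ]] [[452.2 190.3  46. ]]
seal tri (array([438.71933094,  29.66026952,  64.74206007]), np.float64(0.30226837900174625))
seal top [[293.45054945 256.30769231]] [[435.4  30.9  70. ]]
seal side [[263.54794521 211.31506849]] [[432.3  26.   70. ]]
[ 480.44762667 -150.94016211  139.65579101] 0.24972514006556337 [-179.90000147    0.20171922    5.1824656 ]
```

View pics/t4.png

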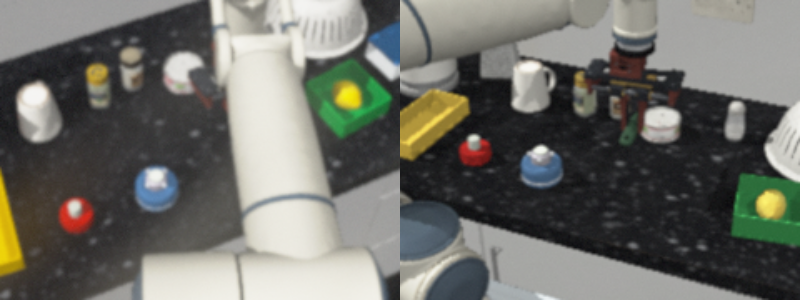

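The peeler is held at its handle (right crop, about (628,130)). The lemon is in the tub, and cap and jar are clear in both views. The knob triangulates to (452,190.5,46) and the seal and neck to (438.7,29.7). Before going to the tray I'll check for tall things next to it.

```bash
python3 - <<'E'
from fit import *
for n in D:
    P=D[n][1]
    for z0 in (60,120,200):
        m=np.all((P>(330,230,z0))&(P<(800,600,400)),axis=2);q=P[m]
        for y0 in range(240,600,40):
            t=q[(q[:,1]>=y0)&(q[:,1]<y0+40)]
            if len(t)>8: print(n,z0,y0,len(t),'x p2',np.percentile(t[:,0],2).round(),'zmax',np.percentile(t[:,2],98).round())
a=[]
for n in D:
    q=pts(n,mask(D[n][0],18,36,110,60),(370,280,34),(640,430,46)); rect('tray '+n,q)
E
```

```text
top 60 240 25 x p2 778.0 zmax 119.0
top 60 280 461 x p2 769.0 zmax 238.0
top 60 320 460 x p2 762.0 zmax 239.0
top 60 360 54 x p2 669.0 zmax 138.0
top 60 400 761 x p2 627.0 zmax 248.0
top 60 440 982 x p2 619.0 zmax 251.0
top 60 480 934 x p2 621.0 zmax 251.0
top 60 520 295 x p2 641.0 zmax 247.0
top 120 280 310 x p2 774.0 zmax 239.0
top 120 320 299 x p2 766.0 zmax 239.0
top 120 360 14 x p2 673.0 zmax 138.0
top 120 400 571 x p2 628.0 zmax 248.0
top 120 440 765 x p2 623.0 zmax 251.0
top 120 480 775 x p2 627.0 zmax 251.0
top 120 520 235 x p2 650.0 zmax 248.0
top 200 280 91 x p2 774.0 zmax 241.0
top 200 320 85 x p2 774.0 zmax 240.0
top 200 400 254 x p2 627.0 zmax 249.0
top 200 440 495 x p2 630.0 zmax 252.0
top 200 480 523 x p2 637.0 zmax 251.0
top 200 520 94 x p2 666.0 zmax 249.0
side 60 240 25 x p2 779.0 zmax 97.0
side 60 280 70 x p2 769.0 zmax 95.0
side 60 320 36 x p2 762.0 zmax 83.0
side 60 360 38 x p2 657.0 zmax 85.0
side 60 400 95 x p2 626.0 zmax 90.0
side 60 440 37 x p2 617.0 zmax 81.0
side 60 480 45 x p2 622.0 zmax 250.0
side 120 480 40 x p2 716.0 zmax 251.0
side 200 480 40 x p2 716.0 zmax 251.0
tray top 268 rect [502.6 356.1] [103.  214.1] ang 85.7 z95 43.6
tray side 252 rect [505.2 356.6] [114.1 217.3] ang 85.0 z95 42.5
```

Request:
jog_arm --pt "0 0.048 0 -1" --pt "0 0.096 0 -2" --pt "0 0.144 0 -3" --pt "0 0.192 0 -4" --pt "0 0.24 0 -5" --pt "0 0.288 0 -6" --pt "0 0.336 0 -8" --pt "0 0.384 0 -10"

```text
clock: 13.3
tcp_pos: [480.3, 234.4, 140.2]
orientation: [179.9, 0.1, -4.9]
ft_force: [-0.0, 0.1, -0.5]
width: 0.252
grip_force: 25.0
```

Nothing tall nearer than x = 617, so it's clear. Lower the peeler into the tray.

Request:
jog_arm --pt "0.001 0.045 0 0" --pt "0.003 0.09 0 0" --pt "0.003 0.121 -0.01 0" --pt "0.003 0.124 -0.04 0" --pt "0.003 0.124 -0.075 0" --pt "0.003 0.124 -0.1 0" --pt "0.003 0.124 -0.115 0" --pt "0.003 0.124 -0.115 0"

```text
clock: 14.1
tcp_pos: [482.4, 355.3, 23.0]
orientation: [179.8, 0.3, -4.8]
ft_force: [-0.0, -0.4, -0.2]
width: 0.25
grip_force: 25.0
```

Request:
jog_arm --pt "0 0 -0.008 0" --pt "0 0 -0.014 0" --pt "0 0 -0.0165 0" --pt "0 0 -0.0165 0" --pt "0 0 -0.0165 0" --pt "0 0 -0.0165 0" --pt "0 0 -0.0165 0" --pt "0 0 -0.0165 0"

```text
clock: 14.9
tcp_pos: [484.5, 356.8, 10.9]
orientation: [-180.0, -0.0, -4.8]
ft_force: [0.2, 0.4, -1.1]
width: 0.253
grip_force: 25.0
```

Request:
jog_arm --pt "0 0 -0.002 0" --pt "0 0 -0.0035 0" --pt "0 0 -0.0035 0" --pt "0 0 -0.0035 0" --pt "0 0 -0.0035 0" --pt "0 0 -0.0035 0" --pt "0 0 -0.0035 0" --pt "0 0 -0.0035 0"

```text
clock: 15.7
tcp_pos: [484.4, 356.7, 7.2]
orientation: [-180.0, -0.0, -4.8]
ft_force: [0.5, 0.1, -0.7]
width: 0.25
grip_force: 25.0
```

Request:
jog_arm --pt "0 0 0 0" --pt "0 0 0 0" --pt "0 0 0 0" --pt "0 0 0 0" --pt "0 0 0.01 0" --pt "0 0 0.03 0" --pt "0 0 0.07 0" --pt "0 0 0.11 0" --claw 0.5

```text
clock: 16.5
tcp_pos: [483.9, 356.4, 118.3]
orientation: [180.0, 0.1, -4.8]
ft_force: [0.7, 1.5, -0.5]
width: 0.501
grip_force: 0.0
```

Request:
jog_arm --pt "-0.01 -0.048 0.02 0" --pt "-0.02 -0.09 0.04 0" --pt "-0.03 -0.13 0.04 0" --pt "-0.03 -0.165 0.04 0" --pt "-0.03 -0.167 0.02 0" --pt "-0.03 -0.167 0.02 0" --pt "-0.03 -0.167 0.02 0" --pt "-0.03 -0.167 0.02 0"

```text
clock: 17.3
tcp_pos: [454.6, 190.4, 138.1]
orientation: [-180.0, -0.0, -4.8]
ft_force: [0.9, -0.6, -0.0]
width: 0.499
grip_force: 0.0
```

```bash
python3 - <<'E'
from h import *
for n in('top','side'): grab(n)
from fit import *
for n in D:
    im,P=D[n];m=mask(im,40,90,40,20);q=pts(n,m,(390,300,-5),(620,420,60))
    print(n,len(q)); 
    if len(q)>20: rect('peeler',q)
o=ctrl.get_obs();print(o['clock'],o['tcp_pos'],o['width'],o['orientation'])
cv2.imwrite('pics/t5.png',np.hstack([cv2.resize(D['top'][0][220:340,130:290],(400,300)),cv2.resize(D['side'][0][130:250,140:300],(400,300))])[:,:,::-1])
E
```

```text
top 125
peeler 125 rect [473.7 356.8] [16.3 97.8] ang 86.4 z95 23.6
side 62
peeler 62 rect [478.  352.6] [18.1 86.2] ang 83.3 z95 22.6
17.4 [454.64713471 190.44714533 137.8979074 ] 0.49758965194118737 [-1.79974634e+02 -4.43678232e-02 -4.75266348e+00]
```

View pics/t5.png

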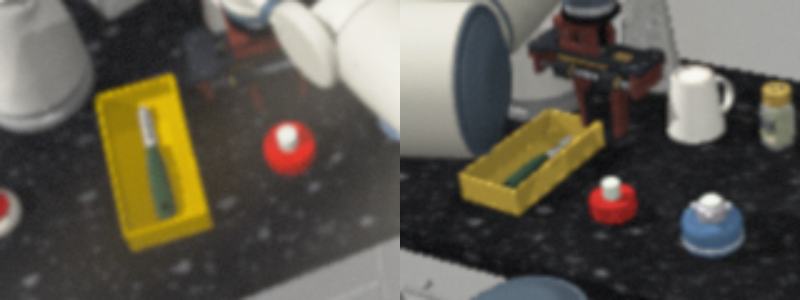

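The peeler lies flat in the tray, and the cap and jar are clear in both views. I'll refine the cap and neck centres for a relative fit.

```bash
cat > cj.py <<'E'
from fit import *
def run(kc,zk,jc=(437,30),jz=(56,60,64,67)):
    for nm,c,zs in(('knob',kc,zk),('neck',jc,jz)):
        for z in zs:
            b={};k={}
            for n in D:
                im,P=D[n];h=cv2.cvtColor(im,cv2.COLOR_RGB2HSV);w=(h[...,1]<75)&(h[...,2]>105)
                try: b[n],k[n]=blob(n,w,(c[0]-35,c[1]-35,z),(c[0]+35,c[1]+35,85))
                except Exception: pass
            if len(b)==2:
                t,g=tri(b['top'],b['side']);print(nm,z,t.round(1),round(g,2),k,'on z',{n:plane(n,b[n],t[2])[0,:2].round(1) for n in b})
    for n in D: # jar blue outline: enclosing circle of shoulder + neck ray
        im,P=D[n];jb=mask(im,98,122,80,40)&np.all((P>(380,-30,2))&(P<(500,90,56)),axis=2)
        v,u=np.nonzero(jb);
        if len(u)>30:
            hull=cv2.convexHull(np.c_[u,v].astype(np.float32));print('jar',n,len(u),'rect',cv2.boundingRect(hull))
E
python3 - <<'E'
from cj import *
run((452,190),(32,36,40))
E
```

```text
knob 32 [452.7 190.7  42.4] 0.55 {'top': 61, 'side': 50} on z {'top': array([452.4, 190.8]), 'side': array([453.1, 190.6])}
knob 36 [453.2 190.6  44.2] 0.66 {'top': 55, 'side': 44} on z {'top': array([452.9, 190.8]), 'side': array([453.7, 190.6])}
knob 40 [452.4 190.5  46.5] 0.86 {'top': 53, 'side': 38} on z {'top': array([452. , 190.8]), 'side': array([453. , 190.5])}
 ** On entry to DLASCL parameter number  4 had an illegal value
 ** On entry to DLASCL parameter number  4 had an illegal value
 ** On entry to DLASCL parameter number  4 had an illegal value
 ** On entry to DLASCL parameter number  4 had an illegal value
 ** On entry to DLASCL parameter number  5 had an illegal value
 ** On entry to DLASCL parameter number  4 had an illegal valuefit.py:10: RuntimeWarning: Mean of empty slice.
  P=D[n][1];mm=m&np.all((P>lo)&(P<hi),axis=2);v,u=np.nonzero(mm);return np.array([[u.mean(),v.mean()]]),len(u)
  ret = ret.dtype.type(ret / rcount)
Traceback (most recent call last):
  File "cj.py", line 11, in run
    t,g=tri(b['top'],b['side']);print(nm,z,t.round(1),round(g,2),k,'on z',{n:plane(n,b[n],t[2])[0,:2].round(1) for n in b})
        ~~~^^^^^^^^^^^^^^^^^^^^
  File "fit.py", line 13, in tri
    s=np.linalg.lstsq(A,o2-o1,rcond=None)[0];p=o1+s[0]*d1[0];q=o2+s[1]*d2[0]
      ~~~~~~~~~~~~~~~^^^^^^^^^^^^^^^^^^^^
numpy.linalg.LinAlgError: SVD did not converge in Linear Least Squares
```

Request:
jog_arm --pt "-0.002 0 -0.03 0" --pt "-0.002 0 -0.06 0" --pt "-0.002 0 -0.08 0" --pt "-0.002 0 -0.09 0" --pt "-0.002 0 -0.098 0" --pt "-0.002 0 -0.103 0" --pt "-0.002 0 -0.103 0" --pt "-0.002 0 -0.103 0"

```text
clock: 18.2
tcp_pos: [452.9, 189.9, 35.1]
orientation: [-180.0, -0.1, -4.8]
ft_force: [-0.4, 0.1, 0.2]
width: 0.498
grip_force: 0.0
```

Request:
jog_arm --pt "0 0 -0.003 0" --pt "0 0 -0.006 0" --pt "0 0 -0.0065 0" --pt "0 0 -0.0065 0" --pt "0 0 -0.0065 0" --pt "0 0 -0.0065 0" --pt "0 0 -0.0065 0" --pt "0 0 -0.0065 0"

```text
clock: 19.0
tcp_pos: [452.7, 189.8, 28.0]
orientation: [-180.0, -0.0, -4.8]
ft_force: [1.5, 0.3, 4.1]
width: 0.5
grip_force: 2.0
```

Request:
jog_arm --pt "0 0 0 0" --pt "0 0 0 0" --pt "0 0 0 0" --pt "0 0 0 0" --pt "0 0 0 0" --pt "0 0 0 0" --pt "0 0 0 0" --pt "0 0 0 0" --claw 0.05 --grip_force 35

```text
clock: 19.8
tcp_pos: [452.6, 189.8, 27.9]
orientation: [-180.0, -0.0, -4.8]
ft_force: [0.4, 1.1, 5.3]
width: 0.262
grip_force: 35.4
```

Request:
jog_arm --pt "0 0 0.01 0" --pt "0 0 0.03 0" --pt "0 0 0.06 0" --pt "0 0 0.09 0" --pt "0 0 0.12 0" --pt "0 0 0.12 0" --pt "0 0 0.12 0" --pt "0 0 0.12 0"

```text
clock: 20.6
tcp_pos: [451.5, 189.3, 145.4]
orientation: [179.9, 0.2, -4.8]
ft_force: [-0.6, -0.9, -0.9]
width: 0.258
grip_force: 35.2
```

```bash
python3 - <<'E'
from h import *
for n in('top','side'): grab(n)
from fit import *
o=ctrl.get_obs();print(o['clock'],o['tcp_pos'],o['width'],o['ft_force'],o['orientation'])
x,y,z=o['tcp_pos'];b={}
for n in D:
    im,P=D[n];r=mask(im,0,10,130,70)&np.all((P>(x-50,y-50,z-40))&(P<(x+50,y+50,z+12)),axis=2)
    v,u=np.nonzero(r);print(n,len(u),np.round(np.nanpercentile(P[r],[3,50,97],axis=0)).tolist() if len(u) else '')
    if len(u)>10:
        b[n]=np.array([[u.mean(),v.mean()]])
    jb=mask(im,98,122,80,40)&np.all((P>(380,-30,2))&(P<(500,90,80)),axis=2);print('jar px',jb.sum())
if len(b)==2: print('cap red tri',tri(b['top'],b['side']))
cv2.imwrite('pics/t6.png',np.hstack([cv2.resize(D['top'][0][200:320,190:350],(400,300)),cv2.resize(D['side'][0][110:230,170:330],(400,300))])[:,:,::-1])
E
```

```text
20.7 [451.496287   189.35534846 145.47799018] 0.26591599031883956 [-0.44287772  0.24149757 -0.72270252] [179.91218053   0.19205709  -4.81695498]
top 207 [[419.0, 161.0, 124.0], [433.0, 195.0, 144.0], [461.0, 217.0, 151.0]]
jar px 0
side 194 [[421.0, 157.0, 121.0], [434.0, 172.0, 141.0], [462.0, 209.0, 152.0]]
jar px 280
cap red tri (array([448.19204761, 188.97659401, 125.89273958]), np.float64(7.699116857591233))
```

View pics/t6.png

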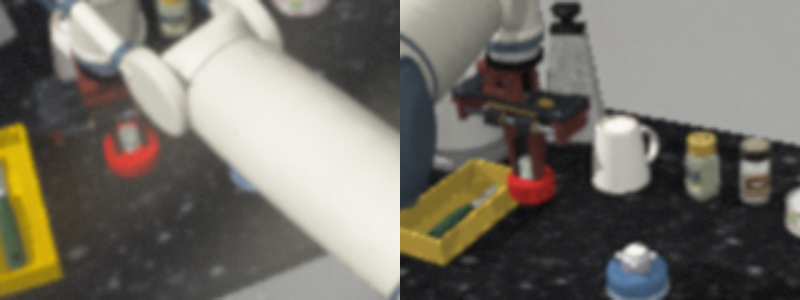

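The cap is held by its knob with the fingertips on the red top. The arm hides the jar from the top camera here, so I'll pass over to the right, where it showed in both views, and measure the neck again.

Request:
jog_arm --pt "0.003 -0.043 0.002 0" --pt "0.006 -0.086 0.002 0" --pt "0.009 -0.129 0.002 0" --pt "0.012 -0.172 0.002 0" --pt "0.015 -0.215 0.002 0" --pt "0.018 -0.258 0.002 0" --pt "0.02 -0.301 0.002 0" --pt "0.02 -0.342 0.002 0"

```text
clock: 21.5
tcp_pos: [471.7, -154.0, 148.2]
orientation: [-180.0, 0.1, -4.8]
ft_force: [0.4, -0.5, 0.0]
width: 0.264
grip_force: 35.4
```

```bash
cat > jar.py <<'E'
from h import *
for n in('top','side'): grab(n)
from fit import *
b={z:{} for z in (52,56,60,63,66)}
for n in D:
    im,P=D[n];h=cv2.cvtColor(im,cv2.COLOR_RGB2HSV);c=ctrl.calibration(n)
    near=np.all((P>(385,-20,2))&(P<(495,80,85)),axis=2)
    w=(h[...,1]<95)&(h[...,2]>100)&near
    for z in b:
        v,u=np.nonzero(w&(P[...,2]>z)); b[z][n]=np.array([[u.mean(),v.mean()]]);print(n,z,len(u),end=' ')
    # whole jar body silhouette: blue + neck, z>6
    jb=near&(P[...,2]>8); o,d,_=ray(n,[[0,0]]); 
    v,u=np.nonzero(jb); print(n,'body',len(u))
    # lateral centre: extent across view azimuth
    C=np.array([438,30.]);az=(C-o[:2])/np.linalg.norm(C-o[:2]);lat=np.array([-az[1],az[0]])
    Q=P[jb&(P[...,2]>15)&(P[...,2]<50)][:,:2]-C;l=Q@lat;print('  lat mid',(np.percentile(l,1)+np.percentile(l,99))/2,'width',np.ptp(np.percentile(l,[1,99])),'lat',lat.round(2))
    Q=P[jb&(P[...,2]>52)][:,:2]-C;l=Q@lat;print('  neck lat mid',(np.percentile(l,2)+np.percentile(l,98))/2,'mean',l.mean(),'width',np.ptp(np.percentile(l,[2,98])))
for z in b: t,g=tri(b[z]['top'],b[z]['side']);print(z,t.round(1),round(g,2))
o=ctrl.get_obs();print(o['clock'],o['tcp_pos'],o['width'])
E
python3 jar.py
```

```text
top 52 137 top 56 131 top 60 116 top 63 82 top 66 55 top body 545
  lat mid -0.8401711583921383 width 76.96528956685958 lat [0.35 0.94]
  neck lat mid -0.33030549800931297 mean -0.251159560480019 width 35.88706486830901
side 52 107 side 56 98 side 60 84 side 63 61 side 66 37 side body 475
  lat mid -0.637371432810685 width 79.581248500529 lat [-0.48  0.88]
  neck lat mid -1.7743354712244095 mean -0.674845526053709 width 45.858449904409824
52 [437.8  29.7  61.5] 1.17
56 [437.4  29.6  62.8] 1.17
60 [437.2  29.7  64.7] 1.54
63 [438.6  30.1  66.1] 1.11
66 [437.6  30.3  69.9] 0.82
21.6 [ 471.23185498 -156.35986617  147.84659912] 0.26563870074475016
```

The neck is at about (437.8, 29.5); its triangulation and the body outline agree within 1 mm. Bring the cap over it.

Request:
jog_arm --pt "-0.008 0.045 0 0" --pt "-0.016 0.09 0 0" --pt "-0.025 0.135 0 0" --pt "-0.033 0.175 -0.01 0" --pt "-0.0335 0.185 -0.02 0" --pt "-0.0335 0.185 -0.03 0" --pt "-0.0335 0.185 -0.03 0" --pt "-0.0335 0.185 -0.03 0"

```text
clock: 22.4
tcp_pos: [438.8, 31.7, 119.0]
orientation: [180.0, 0.1, -4.9]
ft_force: [0.7, 0.5, 0.1]
width: 0.266
grip_force: 35.4
```

```bash
python3 -c "
from workcell import ctrl
o=ctrl.get_obs();print(o['clock'],o['tcp_pos'],o['width'],o['ft_force'],o['orientation'])"
```

```text
22.4 [438.80692976  31.69140879 119.01755315] 0.2658753048404717 [0.66401748 0.46234583 0.12455284] [ 1.79969272e+02  7.38805044e-02 -4.89517438e+00]
```

Request:
jog_arm --pt "-0.001 -0.0025 0 0" --pt "-0.001 -0.0025 -0.005 0" --pt "-0.001 -0.0025 -0.01 0" --pt "-0.001 -0.0025 -0.015 0" --pt "-0.001 -0.0025 -0.02 0" --pt "-0.001 -0.0025 -0.025 0" --pt "-0.001 -0.0025 -0.025 0" --pt "-0.001 -0.0025 -0.025 0"

```text
clock: 23.2
tcp_pos: [437.8, 30.2, 94.5]
orientation: [180.0, 0.0, -4.8]
ft_force: [0.5, 0.8, -0.2]
width: 0.268
grip_force: 35.4
```

```bash
python3 - <<'E'
from h import *
for n in('top','side'): grab(n)
o=ctrl.get_obs();print(o['clock'],o['tcp_pos'],o['width'],o['ft_force'],o['moment'],o['orientation'])
im=np.load('side.npz')['im'];t=np.load('top.npz')['im']
cv2.imwrite('pics/t7.png',np.hstack([cv2.resize(t[210:300,240:360],(400,300),interpolation=cv2.INTER_CUBIC),cv2.resize(im[160:250,204:324],(400,300),interpolation=cv2.INTER_CUBIC)])[:,:,::-1])
E
```

```text
23.3 [438.04900618  30.24466289  94.88434961] 0.2657216167695795 [-0.37230749  0.6990876   0.1452839 ] [0.06326308 0.05747846 0.03215773] [-1.79998238e+02 -2.68856681e-02 -4.80970878e+00]
```

View pics/t7.png

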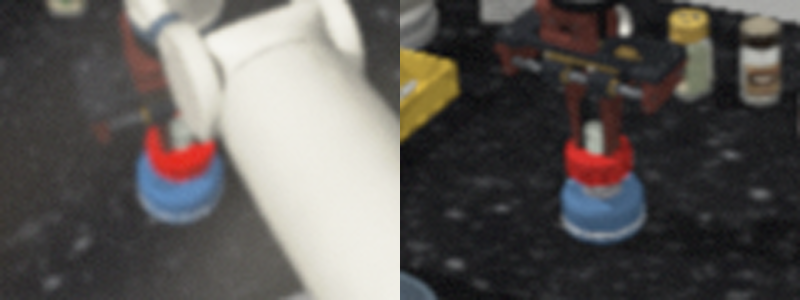

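The cap sits centred over the neck in both views (left (180,150), right (598,160)), with no contact force yet. Press down slowly.

Request:
jog_arm --pt "0 -0.001 -0.001 0" --pt "0 -0.001 -0.002 0" --pt "0 -0.001 -0.003 0" --pt "0 -0.001 -0.004 0" --pt "0 -0.001 -0.005 0" --pt "0 -0.001 -0.006 0" --pt "0 -0.001 -0.006 0" --pt "0 -0.001 -0.006 0"

```text
clock: 24.1
tcp_pos: [439.3, 29.4, 90.3]
orientation: [-180.0, -0.3, -4.8]
ft_force: [1.2, 1.1, 5.0]
width: 0.265
grip_force: 36.6
```

Request:
jog_arm --pt "0 0 -0.0005 0" --pt "0 0 -0.001 0" --pt "0 0 -0.0015 0" --pt "0 0 -0.002 0" --pt "0 0 -0.0025 0" --pt "0 0 -0.003 0" --pt "0 0 -0.003 0" --pt "0 0 -0.003 0"

```text
clock: 24.9
tcp_pos: [440.3, 29.8, 88.8]
orientation: [-179.9, -0.4, -4.8]
ft_force: [2.3, 1.9, 9.9]
width: 0.266
grip_force: 36.9
```

Contact came at 62 mm and the force is rising as described. The load pushes x about 2 mm forward, so I'll correct for that and go on.

Request:
jog_arm --pt "-0.002 0 -0.001 0" --pt "-0.002 0 -0.002 0" --pt "-0.002 0 -0.003 0" --pt "-0.002 0 -0.004 0" --pt "-0.002 0 -0.004 0" --pt "-0.002 0 -0.004 0" --pt "-0.002 0 -0.004 0" --pt "-0.002 0 -0.004 0"

```text
clock: 25.7
tcp_pos: [439.3, 29.9, 84.7]
orientation: [-179.9, -0.6, -4.8]
ft_force: [6.4, 2.4, 6.7]
width: 0.264
grip_force: 38.2
```

Request:
jog_arm --pt "0 0 -0.001 0" --pt "0 0 -0.002 0" --pt "0 0 -0.003 0" --pt "0 0 -0.004 0" --pt "0 0 -0.004 0" --pt "0 0 -0.004 0" --pt "0 0 -0.004 0" --pt "0 0 -0.004 0"

```text
clock: 26.5
tcp_pos: [437.3, 29.7, 76.6]
orientation: [-179.9, -0.2, -4.8]
ft_force: [9.6, 2.8, -8.1]
width: 0.263
grip_force: 36.2
```

Clicked: the force dropped and the cap is at 48.6 mm. I'll take out the sideways load and press on into the seal.

Request:
jog_arm --pt "0.001 0 -0.001 0" --pt "0.002 0 -0.002 0" --pt "0.002 0 -0.003 0" --pt "0.002 0 -0.004 0" --pt "0.002 0 -0.004 0" --pt "0.002 0 -0.004 0" --pt "0.002 0 -0.004 0" --pt "0.002 0 -0.004 0"

```text
clock: 27.3
tcp_pos: [438.2, 29.4, 74.1]
orientation: [-180.0, -0.1, -4.8]
ft_force: [0.8, 2.7, 4.6]
width: 0.263
grip_force: 36.6
```

Seal compressed about 1.9 mm at 4.6 N, which matches 2.5 N/mm. Press further.

Request:
jog_arm --pt "0 0 -0.001 0" --pt "0 0 -0.002 0" --pt "0 0 -0.003 0" --pt "0 0 -0.004 0" --pt "0 0 -0.004 0" --pt "0 0 -0.004 0" --pt "0 0 -0.004 0" --pt "0 0 -0.004 0"

```text
clock: 28.1
tcp_pos: [438.4, 29.4, 72.0]
orientation: [-180.0, -0.1, -4.8]
ft_force: [-4.2, 2.9, 15.2]
width: 0.263
grip_force: 37.6
```

At the shoulder with about 15 N. One last small push for a firm hold, then a check of the settled state.

Request:
jog_arm --pt "-0.001 -0.0005 -0.001 0" --pt "-0.001 -0.0005 -0.002 0" --pt "-0.001 -0.0005 -0.002 0" --pt "-0.001 -0.0005 -0.002 0" --pt "-0.001 -0.0005 -0.002 0" --pt "-0.001 -0.0005 -0.002 0" --pt "-0.001 -0.0005 -0.002 0" --pt "-0.001 -0.0005 -0.002 0"

```text
clock: 28.9
tcp_pos: [438.5, 29.3, 71.8]
orientation: [-179.9, -0.3, -4.8]
ft_force: [-4.7, 4.3, 21.6]
width: 0.263
grip_force: 38.8
```

```bash
python3 - <<'E'
from h import *
for n in('top','side'): grab(n)
o=ctrl.get_obs();print(o['clock'],o['tcp_pos'],o['width'],o['ft_force'],o['grip_force'])
im=np.load('side.npz')['im'];t=np.load('top.npz')['im']
cv2.imwrite('pics/t8.png',np.hstack([cv2.resize(t[150:330,100:440],(400,300)),cv2.resize(im[120:280,150:470],(400,300))])[:,:,::-1])
E
```

```text
29.0 [438.49941942  29.31540655  71.8405649 ] 0.2648934641948985 [-3.81515436  4.48520471 21.55162011] 38.79664691198357
```

View pics/t8.png

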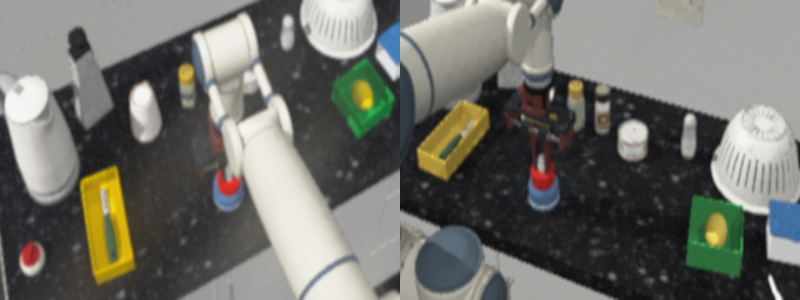

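The lemon is in the tub (left (363,95)) and the peeler is flat in the tray (left (107,225)). The cap is down on the jar at 43.8 mm with 21.6 N still pressing, and the bystanders are in place. Handing in.

```bash
python3 -c "
from workcell import ctrl
print(ctrl.finish_job())"
```

```text
the job is handed in; nothing more can be done
None
```

I handed the job in at about 29 s: the lemon is in the green tub, the peeler lies flat in the yellow tray, and the red cap is clicked onto the jar and still held and pressed down with about 22 N; the hand-in gave no verdict.

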